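Probe two pads of the driver board

TASK

Take the test probe out of its stand and, keeping it upright, touch its sprung tip gently onto the round contact pad of the driver board for a moment, then onto the square one. Do not touch the bar-shaped pad, and put the probe back in its stand when you are done.

Things in the scene. Friction and masses are not known exactly. Their poses are not given: they have to be found in the camera images.
- probe: hand test probe, standing upright in the stand. Origin at the middle of its round black handle (18 mm diameter, 56 mm tall), z up along the probe. Below the handle a black collar 38 mm across and 6 mm thick (its underside 34 mm below the origin) rests on the stand's rim; below that a steel shaft of 8 mm diameter and a brass tip. About 70 g. Round, so its yaw does not matter
- probe_tip (a point): the end of the probe's brass tip, 5 mm diameter, 94 mm below the probe's origin when free. It is spring-loaded: it slides up to 8 mm into the shaft, starting at about 0.5 N and reaching 4.5 N at the end of its travel
- stand_mouth (a point): centre of the mouth of the stand, a dark steel sleeve fixed to the table, 75 mm tall, 48 mm across, with a round hole 22 mm across and 70 mm deep; the point lies at the height of the rim
- round_pad: round brass contact pad, 24 mm diameter, 6 mm thick, on the green driver board (130 x 150 x 10 mm, fixed to the table, with a black finned amplifier on its far half, whose top is 37 mm above the table). Origin at the centre of the pad's upper face, 16 mm above the table. The three pads stand in a row 48 mm apart along the near half of the board, in any order
- square_pad: square brass contact pad, 24 x 24 mm, 6 mm thick, on the same board. Origin at the centre of its upper face
- bar_pad: narrow bar-shaped brass pad, 32 x 10 mm, 6 mm thick, on the same board; not to be touched. Origin at the centre of its upper face
Mind the look-alikes: they are no part of the job. Leave any blue look-alike of the probe alone.

How it is judged:
On the way, in this order (a step that is already met when the one before it is completed fails the run):
1. the tip of the upright probe presses on the round pad (contact force between probe and round_pad above 0.3 N and distance between probe_tip and round_pad below 0.015 m and angle between probe's own z axis and vertical below 0.35 rad), for 0.2 s.
2. the tip of the upright probe presses on the square pad (contact force between probe and square_pad above 0.3 N and distance between probe_tip and square_pad below 0.018 m and angle between probe's own z axis and vertical below 0.35 rad), for 0.2 s.
At the end, for the whole second after the job is handed in: the probe stands at rest in its stand again, upright within 8 degrees, its axis within 12 mm of the centre of the hole and its collar down on the rim (within 5 mm), released (horizontal distance between probe and stand_mouth below 0.012 m and z of probe in the frame of stand_mouth between 0.029 and 0.04 m and angle between probe's own z axis and vertical below 0.15 rad and linear speed of probe below 0.02 m/s); the robot touches nothing.
It fails at once if the bar-shaped pad is touched by the probe (contact force between probe and bar_pad above 0.2 N).
It fails at once if the round pad is pressed with more than 20 N (contact force between probe and round_pad above 20 N).
It fails at once if the square pad is pressed with more than 20 N (contact force between probe and square_pad above 20 N).
It also fails if it takes over 51 s, if anything falls off the work surface, if the arm or the gripper's body presses on something with over 40 N, if the wrist force passes 120 N, or if a joint passes its speed limit or range.

ROBOT

A 7-joint arm with a two-finger parallel gripper is mounted at the origin on a cart in front of the work surface, level with it; the furniture and walls round the work are solid. World frame = base frame: x ahead of the robot, y to its left, z up, the work surface at z = 0. Lengths are in m, angles in rad, forces in N, time in s.
With the tool pointing down it reaches from about 0.425 to 1.025 m from the base axis. Payload 9.4 kg.
Tool frame: the origin (TCP) lies on the centre line of the jaws, within the pads' length; the fingertips stand bot.tcp_to_tips ahead of it and the grasp point (between the pads) lies 3 mm ahead of it (bot.tcp_to_tips is the distance from the TCP to the fingertips, in m); z points along the fingers, y is the line along which they close (so a half turn about z gives the same grasp; the last joint's range is limited). The gripper opens to 85 mm and grips with 20 to 120 N. Pads are 22 mm wide; open, the fingers measure 114 mm over their backs; the gripper's body (76 mm by 85 mm) begins 54 mm behind the grasp point. The pads swing forward as they close: fully open they stand 13 mm farther back than shut.
Start: joints at [1.104, 0.599, -0.003, 1.599, 0.002, 0.943, -0.08], TCP at [0.275, -0.671, 0.253] pointing down, gripper open.
Joint ranges: [-2.57, 2.57], [-0.35, 1.97], [-1.29, 1.29], [0.11, 2.56], [-1.05, 4.19], [0.11, 1.86], [-2.63, 2.63]. Speed limits (rad/s): [2.22, 2.22, 3.01, 3.01, 3.14, 3.14, 3.14].

INTERFACE

Orientations are given as a rotation vector (axis times angle).
In Python, from plant import bot, eyes gives the robot as it stands.
- The arm moves only by the tool servo_tool, never from a script. Its arguments are lists of equal length, an entry for each row: "linear": the shift along the world's x, y, z in mm, a list of three; "rotation": the turn, a rotation vector about the world's x, y, z in degrees, a list of three. A call has 1 to 8 rows; each row is the pose to reach, as a shift and turn from the pose commanded when the call began; what a row does not reach only later rows make up. A row lasts 1/8 s, in which the tool goes at most 62.5 mm and 10.7 degrees, less where a joint would pass 70% of its speed; a pose out of reach is approached as far as the arm can. A call with a gripper value outside its range is refused whole. "jaw" is the opening, from 0 (shut) to 1 (fully open), set as the call begins (left out, the last holds). The fingers move at their own pace and stop on an object; "force" is the grip in N (left out, the last holds). Time passes only in rows, so rows that repeat a pose let the fingers close. It gives the time, the measured TCP pose, the force, the opening and the grip force at its end, in the units of the state.
- bot.read_state(): the state, without advancing time (a new reading comes with each control period).
- eyes.snapshot(name): name is "side" or "top"; returns a dict with "color" (400x640x3 uint8, blue, green, red), "range_z" (400x640 float32, m along the optical axis (not along the pixel's ray), 0 where there is no reading), "K" (3x3 intrinsics, pixels), "k1" (the pictures are not rectified: a ray, as slopes to the right and down, at radius r is drawn at 1 + k1 r^2 times it, then the intrinsics apply), "rvec" (rotation vector, rad) and "tvec" (3), from world to camera coordinates, as OpenCV has them. Camera axes: x right, y down, z forward; pixel columns grow to the right and rows downward; lengths in m; the calibration is good to about 2 mm. A picture is of the moment at which its call begins.
- bot.job_done(): hands the job in; it is judged then, once.
The state is a dict: "t": time; "joint_pos": joint angles; "qd": joint speeds; "joint_efforts": joint torques, N m; "position": TCP position; "tcp_rot": TCP orientation; "contact_force": force on the tool from outside, world axes, zero at the start; "moment": the same for the moment, N m; "width": finger opening in m; "finger_force": force on a finger pad.
Only numpy, scipy, OpenCV 4.12 (cv2) and the standard library are available. Lean on these libraries where they do the work, as an engineer would, in place of code of your own. Each camera call takes 0.05 s, during which the arm holds its last target. There are 200 camera calls.

## Working session

There is one attempt and no reset: what is moved stays moved. The work goes in short steps, Python scripts to look and compute and a tool call to move; the robot and the scene stay as the last step left them, time stands still between calls to the robot, and variables do not carry over. Pictures are saved under pics/ and viewed, at most 10 in all, crops included, and the job is handed in when it is done.

Besides the shell and the picture viewer there is one more tool, called as name(argument=value, ...), one argument or row to a line, values as JSON. servo_tool: Moves the arm, as the interface text tells. Its arguments: {"type":"object","properties":{"linear":{"type":"array","items":{"type":"array","items":{"type":"number"}}},"rotation":{"type":"array","items":{"type":"array","items":{"type":"number"}}},"jaw":{"type":"number"},"force":{"type":"number"}},"required":["linear","rotation"]}

```bash
mkdir -p pics; cat > h.py <<'E'
import numpy as np, cv2
from plant import bot, eyes
def pts(s):
    "world xyz per pixel from depth"
    h,w=s["range_z"].shape
    u,v=np.meshgrid(np.arange(w),np.arange(h))
    K=np.array(s["K"]);d=np.array([s["k1"],0,0,0,0],float)
    n=cv2.undistortPoints(np.stack([u,v],-1).reshape(-1,1,2).astype(float),K,d).reshape(h,w,2)
    z=s["range_z"];R=cv2.Rodrigues(np.array(s["rvec"],float))[0];t=np.array(s["tvec"],float).ravel()
    c=np.dstack([n[...,0]*z,n[...,1]*z,z])
    return (c-t)@R, n, R, t
def ray(s,uv,zp):
    K=np.array(s["K"]);d=np.array([s["k1"],0,0,0,0],float)
    n=cv2.undistortPoints(np.array(uv,float).reshape(-1,1,2),K,d).reshape(-1,2)
    R=cv2.Rodrigues(np.array(s["rvec"],float))[0];t=np.array(s["tvec"],float).ravel()
    o=-R.T@t; dr=np.c_[n,np.ones(len(n))]@R
    return o+dr*((zp-o[2])/dr[:,2])[:,None]
E
python3 - <<'E'
from h import *
for n in("top","side"):
    s=eyes.snapshot(n); cv2.imwrite(f"pics/{n}0.png",s["color"]); np.savez(f"{n}0.npz",**s)
    P,_,R,t=pts(s); print(n,-R.T@t,s["K"][0][0],s["k1"])
st=bot.read_state();print(st,bot.tcp_to_tips)
E
```

```text
top [0.35983731 0.0631039  0.94800383] 507.9460735717478 0.004589249231756049
side [0.33893274 0.74818466 0.61904464] 436.878537282856 -0.11037846645777241
{'t': 0.1, 'joint_pos': array([ 1.1042959 ,  0.60009423, -0.0024823 ,  1.6000318 ,  0.00181194,
        0.94289442, -0.07982195]), 'qd': array([-0.00095254, -0.00323594,  0.00121337, -0.00388409, -0.00100636,
       -0.00156348,  0.00096506]), 'joint_efforts': array([ 5.79835702e-03, -7.77984881e+01,  1.57033380e+00, -2.58624583e+01,
        1.26944901e-02,  5.52929792e-03, -2.34365513e-05]), 'position': array([ 0.27531337, -0.67028298,  0.25247515]), 'tcp_rot': array([-3.08078546e+00, -6.08154901e-01,  7.02464624e-04]), 'contact_force': array([-0.16334723,  0.04318969, -0.16180307]), 'moment': array([-0.06847284,  0.02897998,  0.01452283]), 'finger_force': 0.0, 'width': 0.0854601931800789} 0.022
```

View pics/top0.png

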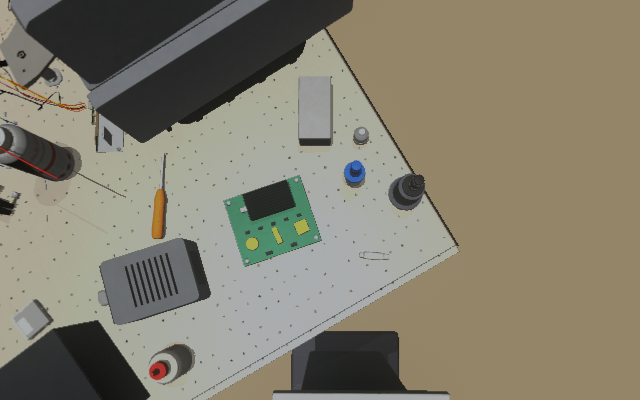

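View pics/side0.png

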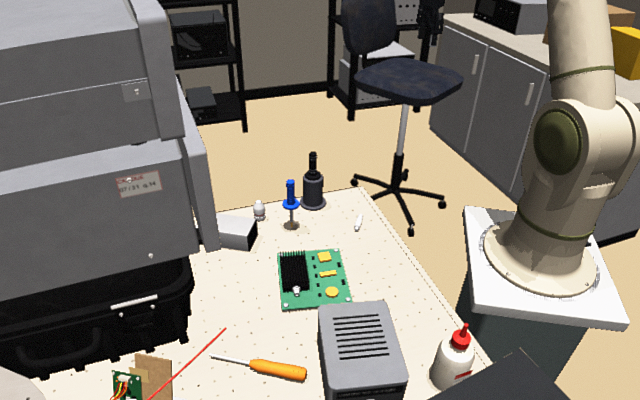

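The top view shows the round pad at (252,243), the bar at (277,235) and the square at (302,227). The probe in its stand is near (405,190), with the handle top at about (417,182). The blue look-alike is at (355,173).

```bash
python3 - <<'E'
from h import *
s=dict(np.load("top0.npz")); P,*_=pts(s); hsv=cv2.cvtColor(s["color"],cv2.COLOR_BGR2HSV)
m=cv2.inRange(hsv,(18,100,90),(34,255,255)); m[:200]=0;m[:,:235]=0;m[:,325:]=0
n,l,st,c=cv2.connectedComponentsWithStats(m)
for i in range(1,n):
    if st[i,4]>20:
        print(st[i],c[i],ray(s,c[i],.016),np.median(P[l==i],0), cv2.minAreaRect(np.argwhere(l==i)[:,::-1].astype(np.int32)))
def rep(nm,sl,zlo,zhi):
    s=dict(np.load(nm+"0.npz"));P,*_=pts(s)
    Q=P[sl].reshape(-1,3);Q=Q[(Q[:,2]>zlo)&(Q[:,2]<zhi)]
    print(nm,zlo,len(Q),Q.min(0) if len(Q) else 0,Q.max(0),np.median(Q,0))
S=np.s_[165:215,385:430]
for a,b in((.128,.15),(.095,.128),(.076,.09),(.06,.076)): rep("top",S,a,b)
S=np.s_[150:212,298:330]
for a,b in((.13,.15),(.095,.13),(.076,.09),(.06,.076),(.02,.06)): rep("side",S,a,b)
rep("top",np.s_[155:190,340:372],.06,.2)
rep("top",np.s_[60:150,295:335],.02,.2)
rep("top",np.s_[235:320,100:210],.02,.2)
E
python3 - <<'E'
import cv2
a=cv2.imread("pics/top0.png")[150:225,340:440];b=cv2.imread("pics/side0.png")[145:215,270:340]
import numpy as np
cv2.imwrite("pics/c1.png",np.hstack([cv2.resize(a,(400,300)),cv2.resize(b,(300,300))]))
E
```

```text
[294 219  16  16 162] [301.29012346 226.46296296] [[0.44776975 0.11027684 0.016     ]] [0.44771603 0.11076984 0.01569678] ((301.35345458984375, 226.4914093017578), (12.736727714538574, 12.605419158935547), 66.80140686035156)
[272 227  11  17  84] [276.67857143 234.96428571] [[0.43198896 0.15541595 0.016     ]] [0.43185827 0.1551297  0.01600631] ((276.6391906738281, 234.93814086914062), (16.65167808532715, 4.873661518096924), 66.03751373291016)
[246 238  13  12 123] [251.8699187  243.36585366] [[0.41644983 0.20075256 0.016     ]] [0.41700969 0.20064716 0.01581399] ((252.0, 243.5), (11.0, 12.0), 90.0)
top 0.128 104 [ 0.50483866 -0.09387615  0.1282917 ] [ 0.5222908  -0.07686077  0.14031399] [ 0.51276415 -0.08476592  0.13610793]
top 0.095 53 [ 0.50432947 -0.09111341  0.09557477] [ 0.51944341 -0.07610182  0.12782553] [ 0.50772176 -0.07951547  0.11082993]
top 0.076 262 [ 0.49016187 -0.10362187  0.0760205 ] [ 0.53233571 -0.06355311  0.08860478] [ 0.50731986 -0.07911551  0.08001707]
top 0.06 189 [ 0.48894827 -0.10621014  0.06003229] [ 0.53667447 -0.05949592  0.07596246] [ 0.50273492 -0.07129
[... 313 characters left out ...]
 0.07609691] [ 0.5338326  -0.06338211  0.08924127] [ 0.50877412 -0.08108183  0.08113906]
side 0.06 156 [ 0.48739596 -0.10280206  0.06009193] [0.53371931 0.01811335 0.07596449] [ 0.50868224 -0.06834493  0.06919273]
side 0.02 286 [ 0.48749511 -0.09515466  0.0203031 ] [ 0.53325211 -0.0599078   0.05998858] [ 0.50650373 -0.06773905  0.04056758]
top 0.06 365 [ 0.52174963 -0.00249341  0.06038032] [0.55852633 0.03310865 0.12457898] [0.5356166  0.01673229 0.06725991]
top 0.02 2162 [0.60406149 0.05758529 0.02073266] [0.76525361 0.12445107 0.05092415] [0.66146783 0.08708174 0.04456942]
top 0.02 6595 [0.28124631 0.2749739  0.02006597] [0.43112957 0.45852682 0.10562567] [0.35022986 0.35123946 0.0988851 ]
```

View pics/c1.png

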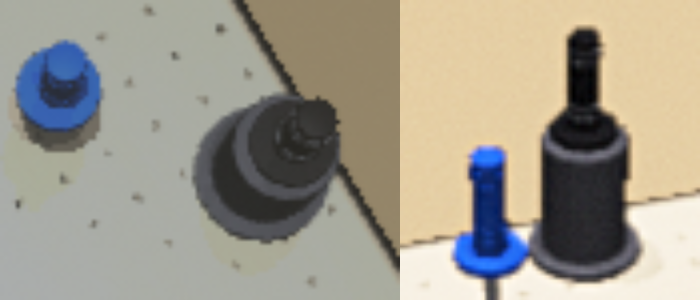

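The crop confirms the black probe in its dark sleeve, axis at about (0.512, -0.0845). The blue one is 100 mm away, beside it. I'll go above the probe.

servo_tool(
  linear=[
    [10,25,0],
    [29,71,0],
    [48,118,0],
    [68,168,0],
    [88,218,0],
    [108,268,0],
    [129,318,0],
    [149,368,0],
  ],
  rotation=[
    [0,0,0],
    [0,0,0],
    [0,0,0],
    [0,0,0],
    [0,0,0],
    [0,0,0],
    [0,0,0],
    [0,0,0],
  ],
  jaw=1,
)

```text
t: 1.1
position: [0.4249, -0.3009, 0.2532]
tcp_rot: [-3.082, -0.608, 0.0]
contact_force: [0.4, 0.1, 0.6]
width: 0.0854
finger_force: 0.0
```

servo_tool(
  linear=[
    [20,50,0],
    [40,99,0],
    [60,148,0],
    [78,190,-10],
    [86,212,-30],
    [88,218,-50],
    [88,218,-55],
    [88,218,-55],
  ],
  rotation=[
    [0,0,0],
    [0,0,0],
    [0,0,0],
    [0,0,0],
    [0,0,0],
    [0,0,0],
    [0,0,0],
    [0,0,0],
  ],
)

```text
t: 2.1
position: [0.5122, -0.0852, 0.1982]
tcp_rot: [3.082, 0.607, -0.001]
contact_force: [-0.1, 0.1, 0.2]
width: 0.0855
finger_force: 0.0
```

```bash
python3 - <<'E'
from h import *
a=eyes.snapshot("side"); b=eyes.snapshot("top")
cv2.imwrite("pics/v1.png",np.hstack([cv2.resize(a["color"][90:230,230:400],None,fx=2.3,fy=2.3),cv2.resize(b["color"][90:230,330:500],None,fx=2.3,fy=2.3)]))
E
```

```text
(no output)
```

View pics/v1.png

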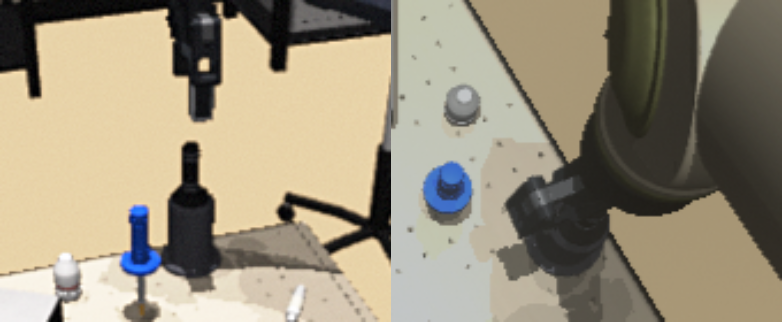

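The open gripper is centred above the probe, at (190,110) over (190,150) in the side half, and the blue one is clear. Next I descend and grip.

servo_tool(
  linear=[
    [0,0,-15],
    [0,0,-35],
    [0,0,-55],
    [0,0,-72],
    [0,0,-82],
    [0,0,-86],
    [0,0,-86],
    [0,0,-86],
  ],
  rotation=[
    [0,0,0],
    [0,0,0],
    [0,0,0],
    [0,0,0],
    [0,0,0],
    [0,0,0],
    [0,0,0],
    [0,0,0],
  ],
)

```text
t: 3.2
position: [0.5128, -0.0847, 0.1127]
tcp_rot: [3.082, 0.608, 0.001]
contact_force: [0.4, 0.3, -0.6]
width: 0.0852
finger_force: 0.0
```

servo_tool(
  linear=[
    [0,0,0],
    [0,0,0],
    [0,0,0],
    [0,0,0],
    [0,0,0],
    [0,0,0],
    [0,0,0],
    [0,0,0],
  ],
  rotation=[
    [0,0,0],
    [0,0,0],
    [0,0,0],
    [0,0,0],
    [0,0,0],
    [0,0,0],
    [0,0,0],
    [0,0,0],
  ],
  jaw=0,
  force=30,
)

```text
t: 4.2
position: [0.5126, -0.0846, 0.1124]
tcp_rot: [3.082, 0.608, 0.0]
contact_force: [-0.7, -0.2, 4.8]
width: 0.0169
finger_force: 29.2
```

servo_tool(
  linear=[
    [0,0,4],
    [0,0,12],
    [0,0,25],
    [0,0,40],
    [0,0,58],
    [0,0,74],
    [0,0,84],
    [0,0,88],
  ],
  rotation=[
    [0,0,0],
    [0,0,0],
    [0,0,0],
    [0,0,0],
    [0,0,0],
    [0,0,0],
    [0,0,0],
    [0,0,0],
  ],
)

```text
t: 5.2
position: [0.5127, -0.0847, 0.2012]
tcp_rot: [3.082, 0.608, 0.002]
contact_force: [-0.3, 0.1, -0.5]
width: 0.0173
finger_force: 29.3
```

servo_tool(
  linear=[
    [-4,10,0],
    [-13,39,0],
    [-28,83,0],
    [-45,133,0],
    [-62,183,0],
    [-78,233,0],
    [-91,270,0],
    [-96,285,0],
  ],
  rotation=[
    [0,0,0],
    [0,0,0],
    [0,0,0],
    [0,0,0],
    [0,0,0],
    [0,0,0],
    [0,0,0],
    [0,0,0],
  ],
)

```text
t: 6.2
position: [0.4149, 0.2028, 0.1998]
tcp_rot: [-3.081, -0.614, 0.002]
contact_force: [-0.4, -0.2, -0.3]
width: 0.017
finger_force: 29.3
```

servo_tool(
  linear=[
    [0,0,-10],
    [0,0,-25],
    [0,0,-40],
    [0,0,-52],
    [0,0,-60],
    [0,0,-65],
    [0,0,-65],
    [0,0,-65],
  ],
  rotation=[
    [0,0,0],
    [0,0,0],
    [0,0,0],
    [0,0,0],
    [0,0,0],
    [0,0,0],
    [0,0,0],
    [0,0,0],
  ],
)

```text
t: 7.2
position: [0.4166, 0.2005, 0.1356]
tcp_rot: [-3.082, -0.609, -0.001]
contact_force: [-0.4, 1.1, -1.7]
width: 0.0168
finger_force: 29.4
```

```bash
python3 - <<'E'
from h import *
a=eyes.snapshot("side"); np.savez("side1.npz",**a)
cv2.imwrite("pics/v2.png",cv2.resize(a["color"][180:330,240:400],None,fx=4,fy=4,interpolation=cv2.INTER_NEAREST))
p=bot.read_state()["position"];print(p)
q=p.copy()
for z in (-.0154-.0816-.0,): 
    X=p+[0,0,-.0974]
    uv,_=cv2.projectPoints(X.reshape(1,3),a["rvec"],a["tvec"],a["K"],np.array([a["k1"],0,0,0,0.]));print(X,uv.ravel(),(uv.ravel()-[240,180])*4)
for nm,c in (("round",(.4165,.2008,.016)),("sq",(.4477,.1105,.016))):
    uv,_=cv2.projectPoints(np.array([c]),a["rvec"],a["tvec"],a["K"],np.array([a["k1"],0,0,0,0.]));print(nm,(uv.ravel()-[240,180])*4)
E
```

```text
[0.4166663  0.20051709 0.13562511]
[0.4166663  0.20051709 0.03822511] [331.11710244 283.61319744] [364.46840977 414.45278978]
round [363.15712445 448.44412417]
sq [333.42703923 307.64535314]
```

View pics/v2.png

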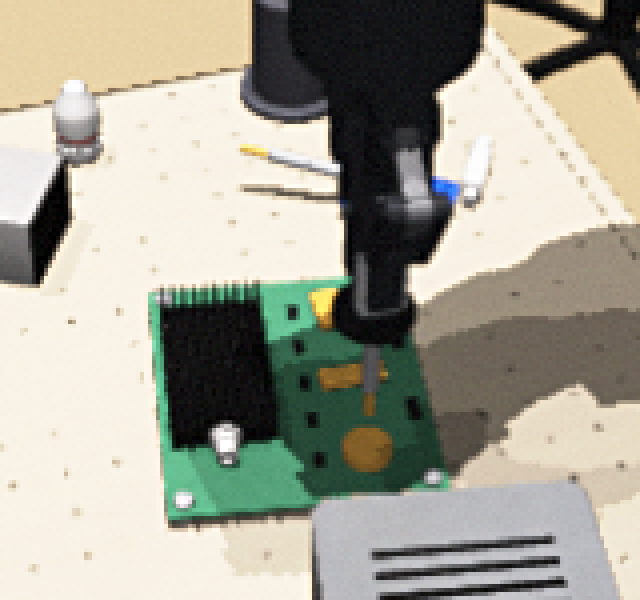

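The probe tip at (369,412) is just where predicted, above the round pad at (365,450). However, the blue look-alike now seems to be lying on the table, with its shaft from (240,150) to (450,190). I'll check that it's at rest before going on.

```bash
python3 - <<'E'
from h import *
for k in range(2):
    out=[]
    for n in("top","side"):
        s=eyes.snapshot(n);P,*_=pts(s);hsv=cv2.cvtColor(s["color"],cv2.COLOR_BGR2HSV)
        m=cv2.inRange(hsv,(105,150,60),(125,255,255))>0
        Q=P[m];Q=Q[(Q[:,2]<.15)&(Q[:,2]>-.1)]
        print(n,m.sum(),np.median(Q,0).round(4),Q.min(0).round(3),Q.max(0).round(3))
    top=s
s=eyes.snapshot("top");cv2.imwrite("pics/v3.png",cv2.resize(s["color"][100:300,220:480],None,fx=3,fy=3))
print(bot.read_state()["contact_force"])
E
```

```text
top 305 [0.4341 0.0082 0.0216] [ 0.403 -0.006  0.002] [0.653 0.682 0.041]
side 20 [0.4063 0.006  0.019 ] [0.402 0.002 0.017] [0.411 0.008 0.023]
top 304 [0.434  0.0083 0.0216] [ 0.403 -0.006  0.002] [0.653 0.682 0.04 ]
side 19 [0.4062 0.005  0.0191] [0.402 0.001 0.016] [0.411 0.009 0.021]
[-0.401287    0.15056889 -0.68037166]
```

View pics/v3.png

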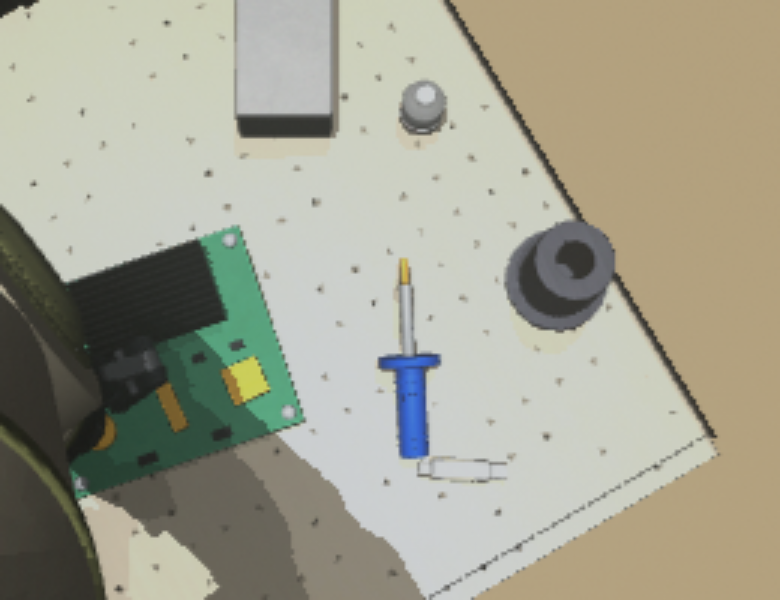

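The blue look-alike was knocked over during the transfer. It now lies still on the table, around (410,360), away from the edge, the board and the stand. I'll carry on with the round pad.

servo_tool(
  linear=[
    [0,0,-7],
    [0,0,-13],
    [0,0,-17],
    [0,0,-20],
    [0,0,-22],
    [0,0,-24],
    [0,0,-25],
    [0,0,-25],
  ],
  rotation=[
    [0,0,0],
    [0,0,0],
    [0,0,0],
    [0,0,0],
    [0,0,0],
    [0,0,0],
    [0,0,0],
    [0,0,0],
  ],
)

```text
t: 8.5
position: [0.4165, 0.2004, 0.1103]
tcp_rot: [3.082, 0.608, -0.0]
contact_force: [0.3, -0.2, 2.4]
width: 0.0174
finger_force: 29.4
```

servo_tool(
  linear=[
    [0,0,-1],
    [0,0,-1],
    [0,0,-1],
    [0,0,-1],
  ],
  rotation=[
    [0,0,0],
    [0,0,0],
    [0,0,0],
    [0,0,0],
  ],
)

```text
t: 9.0
position: [0.4165, 0.2004, 0.1093]
tcp_rot: [-3.082, -0.608, -0.0]
contact_force: [-1.2, 0.1, 2.0]
width: 0.0176
finger_force: 29.4
```

```bash
python3 - <<'E'
from h import *
a=eyes.snapshot("side")
c=lambda i,x,y:cv2.resize(i["color"][y:y+100,x:x+100],(400,400),interpolation=cv2.INTER_NEAREST)
b=eyes.snapshot("top")
cv2.imwrite("pics/v4.png",np.hstack([c(a,280,225),c(b,370,140)]))
f=[]
print(bot.read_state()["contact_force"],bot.read_state()["position"])
P,*_=pts(b);S=P[150:225,380:440].reshape(-1,3);r=S[(abs(S[:,2]-.075)<.004)]
print("rim",len(r),(r.min(0)+r.max(0))/2,cv2.minEnclosingCircle(r[:,:2].astype(np.float32)))
E
```

```text
[-0.36270594 -0.8631918   2.91260399] [0.41651267 0.20038024 0.10928728]
rim 453 [ 0.5127441  -0.08327336  0.07489983] ((0.5127474665641785, -0.08331179618835449), 0.024273844435811043)
```

View pics/v4.png

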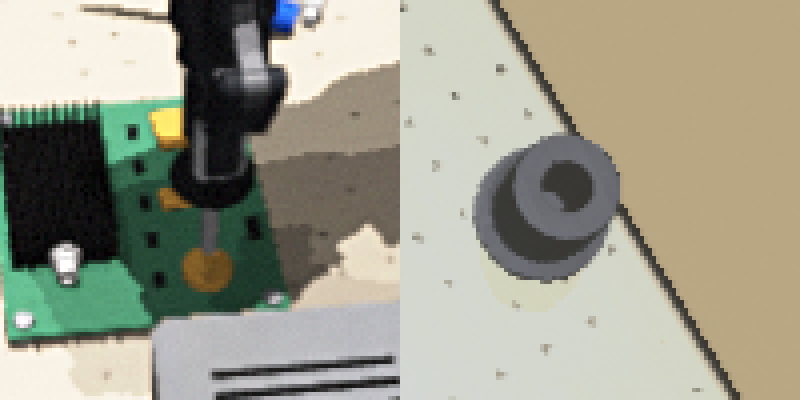

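The tip is pressed on the centre of the round pad at (210,270) with about 2.5 N, and the stand's mouth is at (0.5127, -0.0833). Next is the square pad, crossing well above the bar.

servo_tool(
  linear=[
    [0,0,8],
    [0,0,22],
    [0,0,38],
    [4,-12,40],
    [12,-36,40],
    [21,-62,40],
    [28,-82,40],
    [31,-90,40],
  ],
  rotation=[
    [0,0,0],
    [0,0,0],
    [0,0,0],
    [0,0,0],
    [0,0,0],
    [0,0,0],
    [0,0,0],
    [0,0,0],
  ],
)

```text
t: 10.1
position: [0.4477, 0.1085, 0.1493]
tcp_rot: [3.082, 0.605, -0.0]
contact_force: [0.9, 0.1, -0.9]
width: 0.0172
finger_force: 29.4
```

servo_tool(
  linear=[
    [0,0,0],
    [0,0,-8],
    [0,0,-18],
    [0,0,-26],
    [0,0,-32],
    [0,0,-36],
    [0,0,-38],
    [0,0,-40],
  ],
  rotation=[
    [0,0,0],
    [0,0,0],
    [0,0,0],
    [0,0,0],
    [0,0,0],
    [0,0,0],
    [0,0,0],
    [0,0,0],
  ],
)

```text
t: 11.1
position: [0.4475, 0.1105, 0.1093]
tcp_rot: [-3.082, -0.609, -0.0]
contact_force: [-1.4, -0.4, 2.3]
width: 0.0173
finger_force: 29.5
```

servo_tool(
  linear=[
    [0,0,0],
    [0,0,0],
    [0,0,0],
    [0,0,0],
  ],
  rotation=[
    [0,0,0],
    [0,0,0],
    [0,0,0],
    [0,0,0],
  ],
)

```text
t: 11.6
position: [0.4475, 0.1104, 0.1094]
tcp_rot: [-3.082, -0.608, -0.0]
contact_force: [-1.7, 1.0, 1.4]
width: 0.0176
finger_force: 29.5
```

```bash
python3 - <<'E'
from h import *
a=eyes.snapshot("side")
c=lambda i,x,y:cv2.resize(i["color"][y:y+120,x:x+120],(480,480),interpolation=cv2.INTER_NEAREST)
cv2.imwrite("pics/v5.png",c(a,270,195))
print(bot.read_state()["contact_force"],bot.read_state()["position"])
E
```

```text
[-0.85138074  1.1650429   2.20261049] [0.44753146 0.11041915 0.10934796]
```

View pics/v5.png

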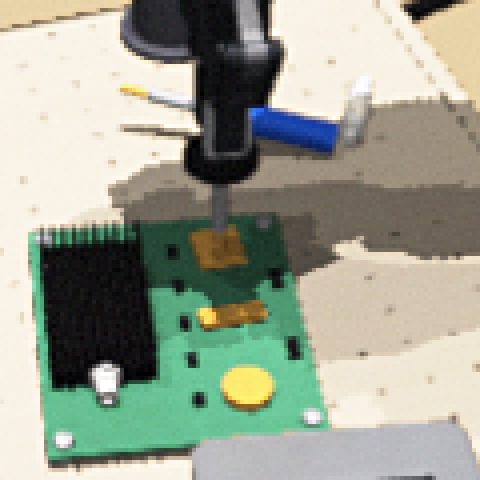

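The tip is pressed on the square pad at (220,235) with about 2 N, and the other pads are clear. Now I return the probe.

servo_tool(
  linear=[
    [0,0,8],
    [0,0,25],
    [0,0,45],
    [0,0,65],
    [0,0,82],
    [2,-5,92],
    [8,-25,92],
    [17,-50,92],
  ],
  rotation=[
    [0,0,0],
    [0,0,0],
    [0,0,0],
    [0,0,0],
    [0,0,0],
    [0,0,0],
    [0,0,0],
    [0,0,0],
  ],
)

```text
t: 12.65
position: [0.4646, 0.0598, 0.2015]
tcp_rot: [3.082, 0.61, 0.0]
contact_force: [-0.2, -1.0, -0.2]
width: 0.0175
finger_force: 29.3
```

servo_tool(
  linear=[
    [10,-30,0],
    [20,-60,0],
    [30,-90,0],
    [39,-117,0],
    [45,-135,0],
    [48,-144,0],
    [48,-144,0],
    [48,-144,0],
  ],
  rotation=[
    [0,0,0],
    [0,0,0],
    [0,0,0],
    [0,0,0],
    [0,0,0],
    [0,0,0],
    [0,0,0],
    [0,0,0],
  ],
)

```text
t: 13.65
position: [0.5123, -0.0826, 0.2013]
tcp_rot: [-3.081, -0.61, 0.0]
contact_force: [-0.6, 0.4, 0.1]
width: 0.017
finger_force: 29.3
```

```bash
python3 - <<'E'
from h import *
a=eyes.snapshot("side")
c=lambda i,x,y:cv2.resize(i["color"][y:y+120,x:x+120],(480,480),interpolation=cv2.INTER_NEAREST)
cv2.imwrite("pics/v6.png",c(a,250,110))
print(bot.read_state()["contact_force"],bot.read_state()["position"])
E
```

```text
[ 0.35352018 -0.03509183 -0.64055858] [ 0.51229838 -0.08261125  0.20128975]
```

View pics/v6.png

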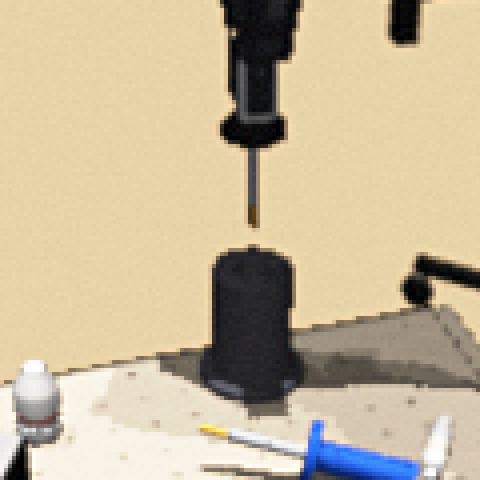

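The probe hangs upright with its tip at (252,225), centred over the stand at (252,265). I'll lower it with a 1.5 mm correction in y.

servo_tool(
  linear=[
    [0,-1.5,-4],
    [0,-1.5,-15],
    [0,-1.5,-30],
    [0,-1.5,-46],
    [0,-1.5,-62],
    [0,-1.5,-74],
    [0,-1.5,-82],
    [0,-1.5,-86],
  ],
  rotation=[
    [0,0,0],
    [0,0,0],
    [0,0,0],
    [0,0,0],
    [0,0,0],
    [0,0,0],
    [0,0,0],
    [0,0,0],
  ],
)

```text
t: 14.7
position: [0.5124, -0.0851, 0.1147]
tcp_rot: [-3.082, -0.609, 0.001]
contact_force: [-0.2, -0.7, -0.3]
width: 0.0172
finger_force: 29.3
```

servo_tool(
  linear=[
    [0,0,-1],
    [0,0,-2.5],
    [0,0,-2.5],
    [0,0,-2.5],
  ],
  rotation=[
    [0,0,0],
    [0,0,0],
    [0,0,0],
    [0,0,0],
  ],
)

```text
t: 15.2
position: [0.5126, -0.0851, 0.113]
tcp_rot: [3.082, 0.608, 0.001]
contact_force: [0.1, 0.4, -0.7]
width: 0.0173
finger_force: 29.3
```

servo_tool(
  linear=[
    [0,0,0],
    [0,0,0],
    [0,0,0],
    [0,0,0],
    [0,0,0],
    [0,0,0],
    [0,0,0],
    [0,0,0],
  ],
  rotation=[
    [0,0,0],
    [0,0,0],
    [0,0,0],
    [0,0,0],
    [0,0,0],
    [0,0,0],
    [0,0,0],
    [0,0,0],
  ],
  jaw=1,
)

```text
t: 16.2
position: [0.5125, -0.0851, 0.1128]
tcp_rot: [-3.082, -0.609, 0.0]
contact_force: [0.9, 0.0, -0.3]
width: 0.0854
finger_force: 0.0
```

servo_tool(
  linear=[
    [0,0,4],
    [0,0,15],
    [0,0,35],
    [0,0,60],
    [0,0,90],
    [0,0,115],
    [0,0,125],
    [0,0,125],
  ],
  rotation=[
    [0,0,0],
    [0,0,0],
    [0,0,0],
    [0,0,0],
    [0,0,0],
    [0,0,0],
    [0,0,0],
    [0,0,0],
  ],
)

```text
t: 17.2
position: [0.5126, -0.0852, 0.2384]
tcp_rot: [3.082, 0.608, 0.002]
contact_force: [-0.2, 1.0, -0.1]
width: 0.085
finger_force: 0.0
```

```bash
python3 - <<'E'
from h import *
a=eyes.snapshot("side")
P,*_=pts(a);S=P[140:212,290:335].reshape(-1,3)
for lo,hi in((.127,.145),(.095,.127),(.076,.09),(.06,.076)):
    Q=S[(S[:,2]>lo)&(S[:,2]<hi)&(abs(S[:,0]-.512)<.04)&(abs(S[:,1]+.084)<.04)];print(lo,len(Q),(Q.min(0)+Q.max(0))/2,Q.max(0)[2])
cv2.imwrite("pics/v7.png",cv2.resize(a["color"][110:230,250:370],(480,480),interpolation=cv2.INTER_NEAREST))
print(bot.read_state()["contact_force"],bot.read_state()["position"],bot.read_state()["t"])
E
```

```text
0.127 59 [ 0.51127227 -0.08389015  0.13383629] 0.1405652582507772
0.095 98 [ 0.51103494 -0.0830284   0.11076072] 0.12648124621832332
0.076 144 [ 0.51184012 -0.081682    0.08296538] 0.08991317557587775
0.06 140 [ 0.51082227 -0.08020751  0.0680312 ] 0.07599957130170533
[ 0.01765049  1.04929946 -0.39223688] [ 0.51225696 -0.08514105  0.23759719] 17.25
```

View pics/v7.png

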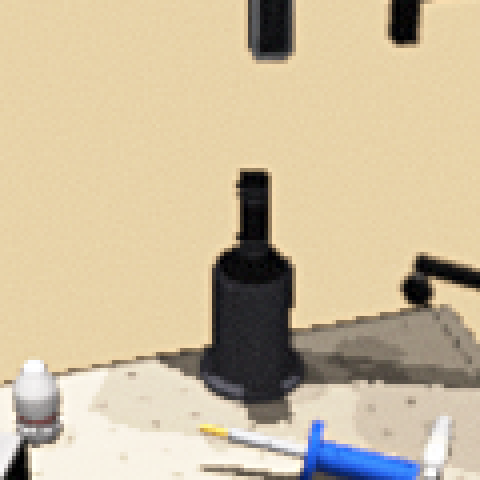

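The probe stands upright in its stand at (255,210), seated, released and clear of the gripper. I'm handing the job in.

```bash
python3 -c "
from plant import bot
print(bot.job_done())"
```

```text
the job is handed in; nothing more can be done
None
```

The probe touched the round pad and then the square pad at about 2–3 N each, never went near the bar pad, and is back upright and released in its stand; however, the blue look-alike was knocked over during the transfer (cause not found) and was left lying on the table, and the job is handed in with no verdict shown.

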